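# Mount an ink roller between the centres of a roller stand

## Task

Take the longer of the two rollers from the wooden rack and mount it in the roller stand so that it can be checked for trueness: draw the tailstock back, lay the roller gently in the V cradle between the two cone centres, then slide the tailstock up until both cones are fully seated in the roller's end bores and carry it clear of the cradle. Let go of everything, and leave the shorter roller in the rack and the other things on the table undisturbed.

Things in the scene. Friction and masses are not known exactly. Their poses are not given: they have to be found in the camera images.
- long_roller: The roller to mount: black rubber-covered cylinder 44 mm in diameter, 150 mm long, about 0.4 kg, with light-metal ends, each with a bore 20 mm in diameter and 22 mm deep. Origin at its centre, on its axis; its y axis is the roller's axis (either way round; it may have rolled about it).
- short_roller: The other roller in the rack, to be left there: same look and diameter (44 mm) but only 100 mm long. Origin at its centre; y axis along the roller.
- rack: Wooden rack 190 x 110 mm, fixed; origin under its centre on the table, base board 14 mm thick. Two places, at x = -52.5 and +52.5 mm, each a pair of V supports 10 mm thick at y = -35 and +35 mm, hold a roller along the rack's y axis, its axis 52 mm above the table. Either roller may be in either place.
- stand: Grey roller stand, fixed: bed 100 mm wide (x), y = -225 to 150 mm, rails' top at 30 mm; origin on the table under the mounted roller's middle. Centre line along y, 75 mm high. Headstock block (60 mm wide, 105 mm high) at y = 90 to 135 mm; its cone points to -y, 4 mm tip at y = 59 mm, widening to 26 mm over 22 mm. Two 10 mm thick V supports (the cradle) at y = 15 and -75 mm.
- stand_mid (a point): Point on the centre line (75 mm above the table) where the middle of the roller is when it is mounted. Axes as the stand.
- cradle_mid (a point): Middle of the V cradle, at the height of the axis of a roller resting in it (70 mm above the table, 5 mm below the centre line; y = -30 mm in the stand's frame). Lay the roller with its centre here, along the stand's y axis: with the tailstock fully back this leaves 14 mm to the headstock's cone tip and 29 mm to the tailstock's.
- tailstock (a joint): Slide of the tailstock along the bed, in m: 0 is nearest the headstock (98 mm between the cone tips), 0.095 fully back (193 mm between the tips); it moves to the stand's -y as it grows and stays where it is left (about 5 N of friction). With the long roller seated on both cones it reads about 0.018.
- tail_knob (a point): Grip point of the tailstock's upright black knob (26 mm in diameter, 45 mm tall) on the grey tailstock block (60 x 45 mm, top 105 mm above the table). The point is on the knob's axis, 130 mm above the table. The tailstock's cone points to +y, at the headstock.
- ink_jar: Bystander: amber ink jar with a black lid, 52 mm in diameter, 75 mm high.
- ink_tin: Bystander: flat metal ink tin, 80 mm in diameter, 60 mm high.
- water_bottle: Bystander: clear bottle, 60 mm in diameter, 130 mm high.
- bowl: Bystander: white ceramic bowl, 110 mm in diameter, 45 mm high.
- brush: Bystander: brush 200 mm long lying on the table.
- ink_knife: Bystander: ink spatula 200 mm long lying on the table.
Mind the look-alikes: they are no part of the job. What is shaped like the long_roller but yellow is not meant.

How it is judged:
On the way, in this order (a step that is already met when the one before it is completed fails the run):
1. the tailstock is drawn back far enough for the long roller to fit between the cones (value of joint tailstock above 0.055 m), for 0.1 s.
2. the long roller lies in the cradle between the cones, let go (distance between long_roller and cradle_mid below 0.035 m and angle between the y axis of long_roller and the y axis of stand, either way round below 0.08 rad and contact force between the fingers and long_roller below 0.1 N), for 0.1 s.
At the end, for the whole second after the job is handed in: Both cones carry the long roller: its centre within 2.5 mm of the centre line sideways and in height and 5 mm along it, axis within 0.02 rad of the stand's, tailstock at 0.012 to 0.026, roller at rest; the short roller within 15 mm of its start (z of long_roller in the frame of stand_mid between -0.0025 and 0.0025 m and x of long_roller in the frame of stand_mid between -0.0025 and 0.0025 m and y of long_roller in the frame of stand_mid between -0.005 and 0.005 m and angle between the y axis of long_roller and the y axis of stand, either way round below 0.02 rad and value of joint tailstock between 0.012 and 0.026 m and linear speed of long_roller below 0.02 m/s and distance of short_roller from where it was at the start of the episode below 0.015 m); the robot touches nothing.
It fails at once if the long roller is dropped (out of the grip it moves faster than 0.45 m/s) (linear speed of long_roller above 0.45 m/s and contact force between the fingers and long_roller below 0.1 N).
It fails at once if the short roller is pushed out of its place (more than 15 mm) (distance of short_roller from where it was at the start of the episode above 0.015 m).
It fails at once if a bystander is moved by more than 30 mm (distance of any of ink_jar, ink_tin, water_bottle, bowl, brush, ink_knife from where it was at the start of the episode above 0.03 m).
It also fails if it takes over 69 s, if anything falls off the work surface, if the arm or the gripper's body presses on something with over 40 N, if the wrist force passes 120 N, or if a joint passes its speed limit or range.

## Robot

A 6-joint arm with a two-finger parallel gripper is mounted at the origin on the work surface. World frame = base frame: x ahead of the robot, y to its left, z up, the work surface at z = 0. Lengths are in m, angles in rad, forces in N, time in s.
With the tool pointing down it reaches from about 0.25 to 0.725 m from the base axis. Payload 9.7 kg.
Tool frame: the origin (TCP) lies midway between the tips of the shut fingers; the grasp point (between the pads) lies 19 mm behind it; z points along the fingers, y is the line along which they close (so a half turn about z gives the same grasp; the last joint's range is limited). The gripper opens to 85 mm and grips with 20 to 120 N. Pads are 22 mm wide; open, the fingers measure 114 mm over their backs; the gripper's body (76 mm by 85 mm) begins 54 mm behind the grasp point. The pads swing forward as they close: fully open they stand 13 mm farther back than shut.
Start: joints at [1.228, 0.087, 0.176, 1.66, 0, 1.571], TCP at [0.185, 0.518, 0.231] pointing down, gripper open.
Joint ranges: [-3.13, 3.13], [-0.85, 1.81], [-1.15, 1.24], [-2.2, 2.28], [-1.44, 1.52], [-3.14, 3.14]. Speed limits (rad/s): [2.22, 2.22, 2.57, 3.14, 3.14, 3.14].

## Interface

Orientations are given as a 3x3 rotation matrix whose columns are the frame's x, y, z axes.
In Python, from plant import bot gives the robot as it stands. The module is installed in compiled form; this text tells all that it offers.
- The arm moves only by the tool play_rows, never from a script. Its argument "increments" is a list of rows, each an object with "claw": the closure, from 0 (fully open) to 1 (shut); "translation": the shift along the tool's x, y, z each as a share of 200 mm, from -1 to 1, a list of three; "delta_rot": the turn, a rotation vector about the tool's x, y, z each as a share of pi rad, from -1 to 1, a list of three. A call has 1 to 20 rows; each row shifts and turns the commanded pose from where the row before left it, along the tool's axes as they then stand; what a row does not reach is not made up. A row lasts 1/10 s, in which the tool goes at most 50 mm and 8.59 degrees, less where a joint would pass 70% of its speed; a pose out of reach is approached as far as the arm can. A call with a number of a shift or a turn outside -1 to 1 is refused whole. A call with a gripper value outside its range is refused whole. The fingers move at their own pace and stop on an object; the grip force is fixed at half the most. Time passes only in rows, so rows that do not move let the fingers close. It gives the time, the measured TCP pose, the force, the opening and the grip force at its end, in the units of the state.
- bot.get_state(): the state, without advancing time (a new reading comes with each control period).
- bot.grab_frame(name): name is "scene" or "top"; returns a dict with "frame" (480x640x3 uint8, red, green, blue), "fx", "fy", "cx", "cy" (pixels), "k1" (the pictures are not rectified: a ray, as slopes to the right and down, at radius r is drawn at 1 + k1 r^2 times it, then the intrinsics apply), "xyz" and "rotation" of the camera in the world. Camera axes: x right, y up, looking along -z (the intrinsics and any distortion apply to the point x, -y, -z); pixel columns grow to the right and rows downward; lengths in m; the calibration is good to about 2 mm. A picture is of the moment at which its call begins. There is no depth.
- bot.sign_off(): hands the job in; it is judged then, once.
Trained networks look in the newest picture that a camera, given by its name, has taken for a name from the list of things; names that differ only in an ending like _2 or _b are one class to them, and where a whole thing is asked for, a point or a joint stands for the part that bears it (a point fixed in the world has none). Each returns a list of dicts, best first, with "conf" (0 to 1); they miss things now and then, are a little off and sometimes report something else, mostly with a low value. They report only what shows in the picture. A call takes as long as a camera call. They do not tell look-alikes from the thing itself.
- bot.look_for(camera, query): "bbox" ([left, top, right, bottom] in pixels, round what is visible of it).
- bot.cut_out(camera, query): "region" (480x640 bool, what is visible of it) and "bbox" ([left, top, right, bottom] in pixels, round what is visible of it).
The state is a dict: "t": time; "q": joint angles; "dq": joint speeds; "joint_torque": joint torques, N m; "ee_pos": TCP position; "ee_rot": TCP orientation; "force": force on the tool from outside, world axes, zero at the start; "ft_torque": the same for the moment, N m; "width": finger opening in m; "gripper_force": force on a finger pad.
Only numpy, scipy, OpenCV 4.12 (cv2) and the standard library are available. Lean on these libraries where they do the work, as an engineer would, in place of code of your own. Each camera call takes 0.05 s, during which the arm holds its last target. There are 200 camera calls.

## Working session

There is one attempt and no reset: what is moved stays moved. The work goes in short steps, Python scripts to look and compute and a tool call to move; the robot and the scene stay as the last step left them, time stands still between calls to the robot, and variables do not carry over. Pictures are saved under pics/ and viewed, at most 10 in all, crops included, and the job is handed in when it is done.

Besides the shell and the picture viewer there is one more tool, called after "Call:" as name(argument=value, ...), one argument or row to a line, values as JSON. play_rows: Moves the arm, as the interface text tells. Its arguments: {"type":"object","properties":{"increments":{"type":"array","items":{"type":"object","properties":{"claw":{"type":"number"},"translation":{"type":"array","items":{"type":"number"}},"delta_rot":{"type":"array","items":{"type":"number"}}}}}},"required":["increments"]}

```bash
mkdir -p pics; ls; python3 - <<'E'
from plant import bot
import cv2,numpy as np
np.set_printoptions(precision=4,suppress=True)
for c in("scene","top"):
    f=bot.grab_frame(c); cv2.imwrite(f"pics/{c}0.png",f["frame"][:,:,::-1])
    print(c,{k:v for k,v in f.items() if k!="frame"})
    for n in["long_roller","short_roller","rack","stand","tail_knob","tailstock"]:
        print(n,[(np.round(d["bbox"]).tolist(),round(d["conf"],2)) for d in bot.look_for(c,n)])
print(bot.get_state())
E
```

```text
pics
scene {'fx': 617.2845517815883, 'fy': 617.2845517815883, 'cx': 325.2542810380367, 'cy': 240.10025245527802, 'k1': -0.19940600169141137, 'xyz': array([ 1.2909, -0.8429,  0.9139]), 'rotation': array([[ 0.6816, -0.433 ,  0.5898],
       [ 0.7316,  0.4126, -0.5427],
       [-0.0083,  0.8014,  0.5981]])}
long_roller [([199.0, 228.0, 219.0, 280.0], 0.66), ([342.0, 172.0, 396.0, 204.0], 0.66), ([253.0, 284.0, 330.0, 326.0], 0.6)]
short_roller [([251.0, 260.0, 298.0, 290.0], 0.69)]
rack [([245.0, 279.0, 326.0, 341.0], 0.84)]
stand [([349.0, 173.0, 478.0, 274.0], 0.8)]
tail_knob [([381.0, 196.0, 412.0, 244.0], 0.9), ([350.0, 172.0, 478.0, 275.0], 0.26)]
tailstock [([381.0, 193.0, 411.0, 246.0], 0.97), ([316.0, 336.0, 371.0, 388.0], 0.38)]
top {'fx': 617.992957997495, 'fy': 617.992957997495, 'cx': 319.6459408937974, 'cy': 229.97544357488587, 'k1': -0.16263405826998217, 'xyz': array([ 0.3883, -0.0948,  1.3169]), 'rotation': array([[ 0.0147,  0.9961, -0.0871],
       [-0.9999,  0.0153,  0.0066],
       [ 0.0079,  0.087 ,  0.9962]])}
long_roller [([370.0, 314.0, 423.0, 384.0], 0.9), ([356.0,
[... 251 characters left out ...]
0.0, 184.0, 287.0, 246.0], 0.57), ([380.0, 93.0, 431.0, 146.0], 0.41)]
tail_knob [([202.0, 196.0, 242.0, 230.0], 0.95)]
tailstock [([204.0, 198.0, 242.0, 231.0], 0.77)]
{'t': 0.7, 'q': array([1.228 , 0.0869, 0.1759, 1.6598, 0.    , 1.5708]), 'dq': array([-0.0013,  0.0018,  0.0009,  0.0007, -0.0011, -0.0012]), 'joint_torque': array([ -0.0031, -51.9958,  46.479 ,   0.0008,  -0.0001,  -0.    ]), 'ee_pos': array([0.1848, 0.518 , 0.2313]), 'ee_rot': array([[-0.9418,  0.3361,  0.    ],
       [ 0.3361,  0.9418,  0.    ],
       [ 0.    ,  0.    , -1.    ]]), 'force': array([ 0.45  , -0.0272, -0.8809]), 'ft_torque': array([0.0279, 0.0466, 0.0081]), 'gripper_force': 0.0, 'width': 0.0854895349922909}
```

View pics/top0.png

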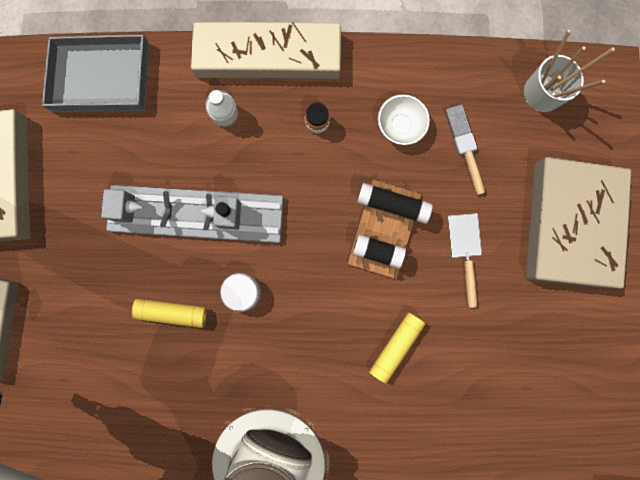

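View pics/scene0.png

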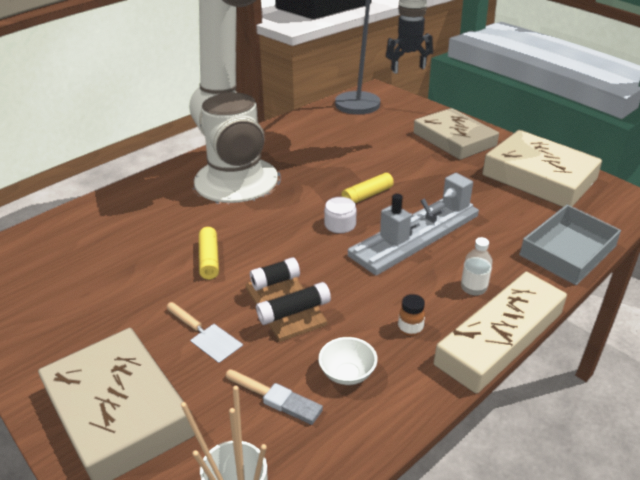

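```bash
cat > fit.py <<'E'
import cv2,numpy as np
from scipy.optimize import minimize
S=4
def project(P,f):
    p=(P-f["xyz"])@f["rotation"]; u=np.c_[p[:,0],-p[:,1]]/-p[:,2:3]
    u=u*(1+f["k1"]*(u**2).sum(1,keepdims=True)); return u*[f["fx"],f["fy"]]+[f["cx"],f["cy"]]
def box(x0,x1,y0,y1,z0,z1): return np.array([[x,y,z] for x in(x0,x1) for y in(y0,y1) for z in(z0,z1)])
a=np.linspace(0,2*np.pi,40,endpoint=False); C,N=np.cos(a),np.sin(a)
def cyl_y(r,y0,y1,z=0): return np.vstack([np.c_[r*C,0*a+y,z+r*N] for y in(y0,y1)])
def cyl_z(r,z0,z1,y=0): return np.vstack([np.c_[r*C,y+r*N,0*a+z] for z in(z0,z1)])
def roller(L): return lambda s:[cyl_y(.022,-L/2,L/2)]
# tail cone tip at y=59-98=-39 at s=0 ; block assumed to start 31 mm behind the tip like the headstock
def stand(s): 
    b=-.039-.031-s
    return [box(-.05,.05,-.225,.15,0,.03),box(-.03,.03,.09,.135,0,.105),box(-.03,.03,b-.045,b,0,.105),cyl_z(.013,.105,.150,b-.0225)]
def place(P,p):
    c,s=np.cos(p[3]),np.sin(p[3]); return P@np.array([[c,s,0],[-s,c,0],[0,0,1]])+p[:3]
def render(parts,p,f,roi):
    x0,y0,x1,y1=roi; m=np.zeros(((y1-y0)*S,(x1-x0)*S),np.uint8)
    for P in parts:
        q=(project(place(P,p),f)+.5-[x0,y0])*S-.5
        h=cv2.convexHull(np.round(q*16).astype(np.int32)); cv2.fillConvexPoly(m,h,255,shift=4)
    return cv2.resize(m,(x1-x0,y1-y0),interpolation=cv2.INTER_AREA)/255.
def fit(model,views,p0,step):
    rois=[]
    for f,m in views:
        ys,xs=np.nonzero(m); rois.append((max(xs.min()-15,0),max(ys.min()-15,0),min(xs.max()+16,640),min(ys.max()+16,480)))
    def cost(p):
        t=0
        for (f,m),r in zip(views,rois):
            t+=np.abs(render(model(p[4] if len(p)>4 else 0),p,f,r)-m[r[1]:r[3],r[0]:r[2]]).sum()/m.sum()
        return t
    n=len(p0)
    for k in(1,.3):
        sim=np.vstack([p0]+[np.array(p0)+k*np.eye(n)[i]*step[i] for i in range(n)])
        o=minimize(cost,p0,method="Nelder-Mead",options=dict(initial_simplex=sim,xatol=1e-5,fatol=1e-5,maxiter=600)); p0=o.x
    return o.x,o.fun
def ray(px,f,z):
    u=(np.array(px,float)-[f["cx"],f["cy"]])/[f["fx"],f["fy"]]; v=u.copy()
    for _ in range(20): v=u/(1+f["k1"]*(v@v))
    d=f["rotation"]@[v[0],-v[1],-1]; return f["xyz"]+d*(z-f["xyz"][2])/d[2]
E
cat > m.py <<'E'
from plant import bot
from fit import *
import pickle
np.set_printoptions(precision=4,suppress=True)
F={c:bot.grab_frame(c) for c in("scene","top")}
want={"long_roller":((395,203),(293,304)),"short_roller":((379,251),(274,274)),"stand":((194,214),(414,222))}
M={}
for n,(tp,sp) in want.items():
    for c,px in(("top",tp),("scene",sp)):
        ds=[d for q in ([n] if n=="stand" else ["long_roller","short_roller"]) for d in bot.cut_out(c,q)]
        def off(d): b=d["bbox"]; return np.hypot((b[0]+b[2])/2-px[0],(b[1]+b[3])/2-px[1])
        ds.sort(key=off); d=ds[0]; M[n,c]=d["region"]; print(n,c,d["conf"],np.round(d["bbox"]),off(d),d["region"].sum())
pickle.dump((F,M),open("fm.pkl","wb"))
R={}
for n,mod,z in(("long_roller",roller(.15),.052),("short_roller",roller(.1),.052),("stand",stand,0)):
    g=ray(want[n][0],F["top"],.05)
    p0=[g[0],g[1],z,-.05 if n=="stand" else -.2]+([.02] if n=="stand" else [])
    R[n],c=fit(mod,[(F[k],M[n,k]) for k in F],p0,[.02,.02,.01,.15,.03][:len(p0)]); print(n,R[n],c)
im={}
for k in F:
    o=F[k]["frame"][:,:,::-1].copy()
    for n,mod in(("long_roller",roller(.15)),("short_roller",roller(.1)),("stand",stand)):
        p=R[n]
        for P in mod(p[4] if len(p)>4 else 0):
            cv2.polylines(o,[cv2.convexHull(np.round(project(place(P,p),F[k])*16).astype(np.int32))],True,(0,255,0),1,shift=4)
    im[k]=o
out=np.vstack([cv2.resize(im["top"][160:300,80:460],(760,280)),cv2.resize(im["scene"][150:350,230:500],(405,300))[:, :].copy() if 0 else cv2.copyMakeBorder(cv2.resize(im["scene"][150:350,230:500],(405,300)),0,0,0,355,cv2.BORDER_CONSTANT)])
cv2.imwrite("pics/ov.png",out)
E
python3 m.py
```

```text
long_roller top 0.7 [355. 234. 404. 269.] 50.99669106912723 1025
long_roller scene 0.58 [253. 282. 330. 326.] 1.8337120820892403 1481
short_roller top 0.7 [355. 234. 404. 269.] 0.8139410298049504 1025
short_roller scene 0.78 [252. 258. 299. 291.] 1.54434452114807 917
stand top 0.86 [102. 184. 282. 243.] 1.8439088914585897 8191
stand scene 0.92 [348. 173. 479. 275.] 1.965960325133767 5407
long_roller [ 0.5587 -0.2609  0.0586 -0.2598] 1.1094844765725331
short_roller [ 0.4574 -0.226   0.0547 -0.2882] 0.18972236729359404
stand [ 0.5348  0.2033 -0.0004 -0.0483  0.0253] 0.16748042036502594
```

```bash
python3 m.py
```

```text
long_roller top 0.82 [357. 183. 431. 226.] 1.6278820596099777 1542
long_roller scene 0.65 [253. 284. 331. 321.] 1.3313526955694535 1577
short_roller top 0.59 [354. 232. 406. 268.] 1.3200378782444244 1118
short_roller scene 0.86 [251. 259. 302. 289.] 2.402082429892841 1021
stand top 0.56 [101. 186. 284. 243.] 1.4396180048887917 8313
stand scene 0.76 [347. 172. 481. 275.] 1.2747548783981961 5599
long_roller [ 0.5566 -0.2572  0.0558 -0.2833] 0.10713963377412103
short_roller [ 0.4575 -0.226   0.0555 -0.29  ] 0.1330713956714324
stand [ 0.5346  0.2028  0.0003 -0.0523  0.0271] 0.12602607749206035
```

View pics/ov.png

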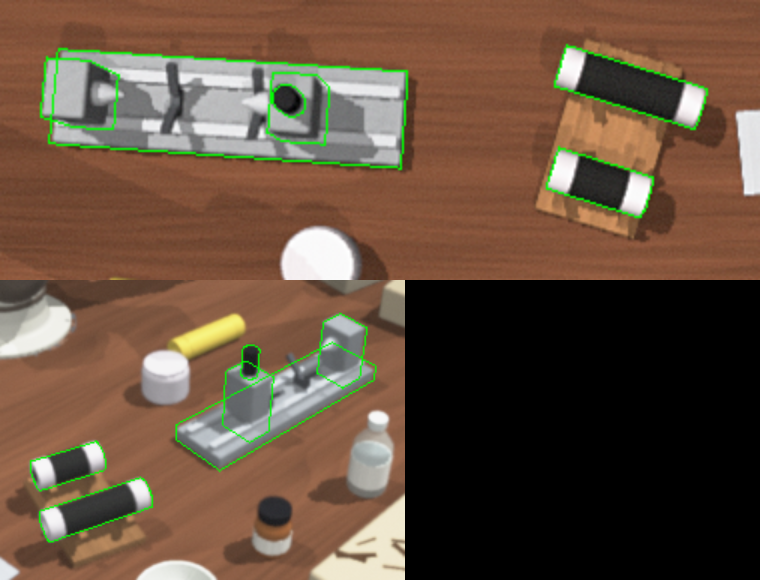

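The overlay matches the image: the long roller is at about (395,203) in the top view, and the stand and knob (225,211) fit well. Heights are plausible (roller 56 mm against 52, stand 0), and the roller spacing is 104 mm against 105. I'll move over the knob first.

Call:
play_rows(
  increments=[
    {"claw":0,"translation":[0,0,0],"delta_rot":[0,0,-0.0462]},
    {"claw":0,"translation":[0,0,0],"delta_rot":[0,0,-0.0462]},
    {"claw":0,"translation":[-0.1524,-0.1733,0],"delta_rot":[0,0,0]},
    {"claw":0,"translation":[-0.1524,-0.1733,0],"delta_rot":[0,0,0]},
    {"claw":0,"translation":[-0.1524,-0.1733,0],"delta_rot":[0,0,0]},
    {"claw":0,"translation":[-0.1524,-0.1733,0],"delta_rot":[0,0,0]},
    {"claw":0,"translation":[-0.1524,-0.1733,0],"delta_rot":[0,0,0]},
    {"claw":0,"translation":[-0.1524,-0.1733,0],"delta_rot":[0,0,0]},
    {"claw":0,"translation":[-0.1524,-0.1733,0],"delta_rot":[0,0,0]},
    {"claw":0,"translation":[-0.1524,-0.1733,0],"delta_rot":[0,0,0]},
    {"claw":0,"translation":[-0.1524,-0.1733,0],"delta_rot":[0,0,0]},
    {"claw":0,"translation":[-0.1524,-0.1733,0],"delta_rot":[0,0,0]},
    {"claw":0,"translation":[-0.1524,-0.1733,0],"delta_rot":[0,0,0]},
    {"claw":0,"translation":[-0.1524,-0.1733,0],"delta_rot":[0,0,0]},
    {"claw":0,"translation":[0,0,0],"delta_rot":[0,0,0]},
    {"claw":0,"translation":[0,0,0],"delta_rot":[0,0,0]},
  ],
)

```text
t: 3.5
ee_pos: [0.5285, 0.0826, 0.2309]
ee_rot: [[-0.998, 0.055, -0.001], [0.055, 0.998, 0.0], [0.001, -0.0, -1.0]]
force: [0.2, 0.5, -0.0]
width: 0.085
gripper_force: 0.0
```

```bash
cat > go.py <<'E'
from plant import bot
import numpy as np,sys
# usage: go.py x y z yaw(of tool y) -> turn share about tool z, then tool translation shares after turning
x,y,z,w=map(float,sys.argv[1:5]); s=bot.get_state(); R=s["ee_rot"]; p=s["ee_pos"]
yaw=np.arctan2(R[1,1],R[0,1]); c,n=np.cos(w),np.sin(w)
d=np.array([x,y,z])-p
print("t",round(s["t"],2),"p",p.round(4),"yaw",yaw.round(4),"tilt",R[:2,2].round(4),"q",s["q"].round(2),"w",round(s["width"],4),"F",s["force"].round(1),s["gripper_force"])
print("turn",(-(w-yaw)/np.pi).round(4),"trans",(np.array([-n*d[0]+c*d[1],c*d[0]+n*d[1],-d[2]])/.2).round(4))
E
python3 go.py .5283 .0835 .111 1.5185
```

```text
t 3.5 p [0.5285 0.0826 0.2309] yaw 1.516 tilt [-0.001  0.   ] q [0.15 0.05 0.14 1.66 0.   0.21] w 0.085 F [ 0.2  0.5 -0. ] 0.0
turn -0.0008 trans [0.0012 0.0044 0.5994]
```

Call:
play_rows(
  increments=[
    {"claw":0,"translation":[0,0,0.15],"delta_rot":[0,0,0]},
    {"claw":0,"translation":[0,0,0.15],"delta_rot":[0,0,0]},
    {"claw":0,"translation":[0,0,0.15],"delta_rot":[0,0,0]},
    {"claw":0,"translation":[0,0,0.14],"delta_rot":[0,0,0]},
    {"claw":1,"translation":[0,0,0],"delta_rot":[0,0,0]},
    {"claw":1,"translation":[0,0,0],"delta_rot":[0,0,0]},
    {"claw":1,"translation":[0,0,0],"delta_rot":[0,0,0]},
    {"claw":1,"translation":[0,0,0],"delta_rot":[0,0,0]},
    {"claw":1,"translation":[0,0,0],"delta_rot":[0,0,0]},
    {"claw":1,"translation":[0,0,0],"delta_rot":[0,0,0]},
    {"claw":1,"translation":[0,0,0],"delta_rot":[0,0,0]},
    {"claw":1,"translation":[0,0,0],"delta_rot":[0,0,0]},
  ],
)

```text
t: 4.7
ee_pos: [0.5292, 0.0842, 0.1155]
ee_rot: [[-0.999, 0.052, 0.003], [0.052, 0.999, 0.002], [-0.003, 0.002, -1.0]]
force: [-2.5, 3.5, 7.7]
width: 0.0244
gripper_force: 58.5
```

Call:
play_rows(
  increments=[
    {"claw":1,"translation":[0,-0.02,0],"delta_rot":[0,0,0]},
    {"claw":1,"translation":[0,-0.04,0],"delta_rot":[0,0,0]},
    {"claw":1,"translation":[0,-0.05,0],"delta_rot":[0,0,0]},
    {"claw":1,"translation":[0,-0.05,0],"delta_rot":[0,0,0]},
    {"claw":1,"translation":[0,-0.05,0],"delta_rot":[0,0,0]},
    {"claw":1,"translation":[0,-0.05,0],"delta_rot":[0,0,0]},
    {"claw":1,"translation":[0,-0.04,0],"delta_rot":[0,0,0]},
    {"claw":1,"translation":[0,-0.02,0],"delta_rot":[0,0,0]},
    {"claw":1,"translation":[0,0,0],"delta_rot":[0,0,0]},
  ],
)

```text
t: 5.6
ee_pos: [0.5259, 0.0194, 0.1155]
ee_rot: [[-0.999, 0.053, 0.003], [0.053, 0.999, 0.001], [-0.003, 0.001, -1.0]]
force: [-1.2, -0.2, 6.9]
width: 0.0246
gripper_force: 58.6
```

Call:
play_rows(
  increments=[
    {"claw":0,"translation":[0,0,0],"delta_rot":[0,0,0]},
    {"claw":0,"translation":[0,0,0],"delta_rot":[0,0,0]},
    {"claw":0,"translation":[0,0,0],"delta_rot":[0,0,0]},
    {"claw":0,"translation":[0,0,0],"delta_rot":[0,0,0]},
    {"claw":0,"translation":[0,0,-0.15],"delta_rot":[0,0,0]},
    {"claw":0,"translation":[0,0,-0.2],"delta_rot":[0,0,0]},
    {"claw":0,"translation":[0,0,-0.2],"delta_rot":[0,0,0]},
    {"claw":0,"translation":[0,0,0],"delta_rot":[0,0,0.0479]},
    {"claw":0,"translation":[0,0,0],"delta_rot":[0,0,0.0479]},
    {"claw":0,"translation":[0,0,0],"delta_rot":[0,0,0.0479]},
    {"claw":0,"translation":[0,0,0],"delta_rot":[0,0,0.0479]},
    {"claw":0,"translation":[0,0,0],"delta_rot":[0,0,0.0479]},
    {"claw":0,"translation":[0,0,0],"delta_rot":[0,0,0.0479]},
    {"claw":0,"translation":[0,0,0],"delta_rot":[0,0,0.0479]},
    {"claw":0,"translation":[0,0,0],"delta_rot":[0,0,0.0479]},
    {"claw":0,"translation":[0,0,0],"delta_rot":[0,0,0.0479]},
    {"claw":0,"translation":[0,0,0],"delta_rot":[0,0,0.0479]},
    {"claw":0,"translation":[0,0,0],"delta_rot":[0,0,0.0475]},
    {"claw":0,"translation":[0,0,0],"delta_rot":[0,0,0.0475]},
    {"claw":0,"translation":[0,0,0],"delta_rot":[0,0,0]},
  ],
)

```text
t: 7.6
ee_pos: [0.5249, 0.0196, 0.2232]
ee_rot: [[0.279, 0.96, -0.0], [0.96, -0.279, -0.0], [-0.0, -0.0, -1.0]]
force: [-0.2, 0.2, -0.0]
width: 0.0856
gripper_force: 0.0
```

```bash
python3 go.py .5566 -.2572 .031 -.286; python3 - <<'E'
from plant import bot
from fit import *
import pickle
np.set_printoptions(precision=4,suppress=True)
f=bot.grab_frame("top"); cv2.imwrite("pics/b.png",cv2.resize(f["frame"][150:260,80:460,::-1],(760,220)))
for q in ("long_roller","short_roller"): print(q,[(d["bbox"],d["conf"]) for d in bot.look_for("top",q)])
E
```

```text
t 7.6 p [0.5249 0.0196 0.2232] yaw -0.2824 tilt [-0.0003 -0.    ] q [ 0.04  0.02  0.1   1.64 -0.    1.89] w 0.0856 F [-0.2  0.2 -0. ] 0.0
turn 0.0011 trans [-1.2829  0.5425  0.9609]
long_roller [([356.9, 184.8, 432.2, 224.8], 0.94), ([133.3, 301.2, 164.6, 322.0], 0.94)]
short_roller [([351.8, 232.0, 404.6, 270.1], 0.68)]
```

View pics/b.png

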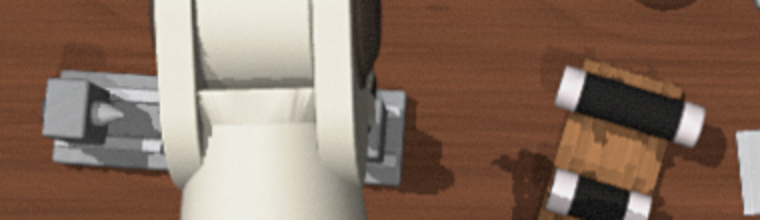

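The arm hides the tailstock; the rollers are unchanged, with the long one at about (395,204). Next I'll move over it.

Call:
play_rows(
  increments=[
    {"claw":0,"translation":[-0.1833,0.0775,0],"delta_rot":[0,0,0]},
    {"claw":0,"translation":[-0.1833,0.0775,0],"delta_rot":[0,0,0]},
    {"claw":0,"translation":[-0.1833,0.0775,0],"delta_rot":[0,0,0]},
    {"claw":0,"translation":[-0.1833,0.0775,0],"delta_rot":[0,0,0]},
    {"claw":0,"translation":[-0.1833,0.0775,0],"delta_rot":[0,0,0]},
    {"claw":0,"translation":[-0.1833,0.0775,0],"delta_rot":[0,0,0]},
    {"claw":0,"translation":[-0.1833,0.0775,0],"delta_rot":[0,0,0]},
    {"claw":0,"translation":[0,0,0.15],"delta_rot":[0,0,0]},
    {"claw":0,"translation":[0,0,0.15],"delta_rot":[0,0,0]},
    {"claw":0,"translation":[0,0,0],"delta_rot":[0,0,0]},
    {"claw":0,"translation":[0,0,0],"delta_rot":[0,0,0]},
  ],
)

```text
t: 8.85
ee_pos: [0.558, -0.2568, 0.1637]
ee_rot: [[0.275, 0.962, -0.001], [0.962, -0.275, 0.0], [0.0, -0.001, -1.0]]
force: [-0.0, -0.5, 1.2]
width: 0.0854
gripper_force: 0.0
```

```bash
python3 go.py .5566 -.2572 .031 -.286
```

```text
t 8.85 p [ 0.558  -0.2568  0.1637] yaw -0.2783 tilt [-0.0007  0.0003] q [-0.43  0.23  0.2   1.55  0.    1.42] w 0.0854 F [-0.  -0.5  1.2] 0.0
turn 0.0024 trans [-0.0037 -0.0063  0.6635]
```

Call:
play_rows(
  increments=[
    {"claw":0,"translation":[-0.0037,-0.0063,0.15],"delta_rot":[0,0,0.0024]},
    {"claw":0,"translation":[0,0,0.15],"delta_rot":[0,0,0]},
    {"claw":0,"translation":[0,0,0.15],"delta_rot":[0,0,0]},
    {"claw":0,"translation":[0,0,0.12],"delta_rot":[0,0,0]},
    {"claw":0,"translation":[0,0,0.09],"delta_rot":[0,0,0]},
    {"claw":0,"translation":[0,0,0],"delta_rot":[0,0,0]},
    {"claw":1,"translation":[0,0,0],"delta_rot":[0,0,0]},
    {"claw":1,"translation":[0,0,0],"delta_rot":[0,0,0]},
    {"claw":1,"translation":[0,0,0],"delta_rot":[0,0,0]},
    {"claw":1,"translation":[0,0,0],"delta_rot":[0,0,0]},
    {"claw":1,"translation":[0,0,0],"delta_rot":[0,0,0]},
    {"claw":1,"translation":[0,0,0],"delta_rot":[0,0,0]},
    {"claw":1,"translation":[0,0,0],"delta_rot":[0,0,0]},
  ],
)

```text
t: 10.15
ee_pos: [0.5548, -0.2569, 0.0334]
ee_rot: [[0.284, 0.959, -0.003], [0.959, -0.284, 0.001], [-0.0, -0.003, -1.0]]
force: [-17.1, 5.5, 16.2]
width: 0.0425
gripper_force: 59.9
```

Call:
play_rows(
  increments=[
    {"claw":1,"translation":[0,0,-0.03],"delta_rot":[0,0,0]},
    {"claw":1,"translation":[0,0,-0.08],"delta_rot":[0,0,0]},
    {"claw":1,"translation":[0,0,-0.14],"delta_rot":[0,0,0]},
    {"claw":1,"translation":[0,0,-0.15],"delta_rot":[0,0,0]},
    {"claw":1,"translation":[0,0,-0.15],"delta_rot":[0,0,0]},
    {"claw":1,"translation":[0,0,-0.15],"delta_rot":[0,0,0]},
    {"claw":1,"translation":[0,0,-0.15],"delta_rot":[0,0,0]},
    {"claw":1,"translation":[0,0,-0.1],"delta_rot":[0,0,-0.02]},
    {"claw":1,"translation":[0,0,-0.05],"delta_rot":[0,0,-0.0345]},
    {"claw":1,"translation":[0,0,0],"delta_rot":[0,0,-0.02]},
    {"claw":1,"translation":[0,0,0],"delta_rot":[0,0,0]},
    {"claw":1,"translation":[0,0,0],"delta_rot":[0,0,0]},
  ],
)

```text
t: 11.35
ee_pos: [0.5569, -0.2574, 0.2317]
ee_rot: [[0.056, 0.998, 0.0], [0.998, -0.056, -0.0], [-0.0, 0.0, -1.0]]
force: [0.9, 0.1, -4.1]
width: 0.0423
gripper_force: 61.5
```

```bash
python3 go.py .5330 .1728 .051 -.052
```

```text
t 11.35 p [ 0.5569 -0.2574  0.2317] yaw -0.0556 tilt [ 0.0003 -0.0001] q [-0.43  0.24  0.36  1.68 -0.    1.19] w 0.0423 F [ 0.9  0.1 -4.1] 61.52872681617737
turn -0.0011 trans [ 2.142  -0.2309  0.9037]
```

Call:
play_rows(
  increments=[
    {"claw":1,"translation":[0.08,-0.009,0],"delta_rot":[0,0,-0.0011]},
    {"claw":1,"translation":[0.15,-0.016,0],"delta_rot":[0,0,0]},
    {"claw":1,"translation":[0.2,-0.022,0],"delta_rot":[0,0,0]},
    {"claw":1,"translation":[0.2,-0.022,0],"delta_rot":[0,0,0]},
    {"claw":1,"translation":[0.2,-0.022,0],"delta_rot":[0,0,0]},
    {"claw":1,"translation":[0.2,-0.022,0],"delta_rot":[0,0,0]},
    {"claw":1,"translation":[0.2,-0.022,0],"delta_rot":[0,0,0]},
    {"claw":1,"translation":[0.2,-0.022,0],"delta_rot":[0,0,0]},
    {"claw":1,"translation":[0.2,-0.022,0],"delta_rot":[0,0,0]},
    {"claw":1,"translation":[0.2,-0.022,0],"delta_rot":[0,0,0]},
    {"claw":1,"translation":[0.16,-0.017,0],"delta_rot":[0,0,0]},
    {"claw":1,"translation":[0.1,-0.01,0],"delta_rot":[0,0,0]},
    {"claw":1,"translation":[0.052,-0.005,0],"delta_rot":[0,0,0]},
    {"claw":1,"translation":[0,0,0.15],"delta_rot":[0,0,0]},
    {"claw":1,"translation":[0,0,0.15],"delta_rot":[0,0,0]},
    {"claw":1,"translation":[0,0,0.08],"delta_rot":[0,0,0]},
    {"claw":1,"translation":[0,0,0],"delta_rot":[0,0,0]},
    {"claw":1,"translation":[0,0,0],"delta_rot":[0,0,0]},
  ],
)

```text
t: 13.15
ee_pos: [0.5317, 0.1725, 0.1559]
ee_rot: [[0.051, 0.999, 0.0], [0.999, -0.051, -0.0], [-0.0, 0.0, -1.0]]
force: [-0.1, 0.1, -3.0]
width: 0.0425
gripper_force: 61.9
```

```bash
python3 go.py .5330 .1728 .051 -.052; cat > snap.py <<'E'
from plant import bot
from fit import *
import sys
# draw expected outlines: stand with s, long roller at pose
s=float(sys.argv[2]); p=[float(v) for v in sys.argv[3:7]]
f=bot.grab_frame("scene"); o=np.ascontiguousarray(f["frame"][:,:,::-1]); big=cv2.resize(o[110:300,330:500],None,fx=4,fy=4,interpolation=cv2.INTER_CUBIC) if 0 else None
o=cv2.resize(o,None,fx=4,fy=4,interpolation=cv2.INTER_CUBIC)
for P,q in[(P,[.5346,.2028,0,-.0523]) for P in stand(s)]+[(cyl_y(.022,-.075,.075),p)]:
    h=cv2.convexHull(project(place(P,np.array(q)),f).astype(np.float32)); cv2.polylines(o,[np.round((h*4+2)*8).astype(np.int32)],True,(0,255,0),1,shift=3)
cv2.imwrite(sys.argv[1],o[4*150:4*285,4*325:4*495])
E
python3 snap.py pics/c.png .092 .5330 .1728 .175 -.052
```

```text
t 13.15 p [0.5317 0.1725 0.1559] yaw -0.051 tilt [ 0.0001 -0.    ] q [ 0.31  0.09  0.04  1.51 -0.    1.94] w 0.0425 F [-0.1  0.1 -3. ] 61.854668855667114
turn 0.0003 trans [0.0018 0.0064 0.5246]
```

View pics/c.png

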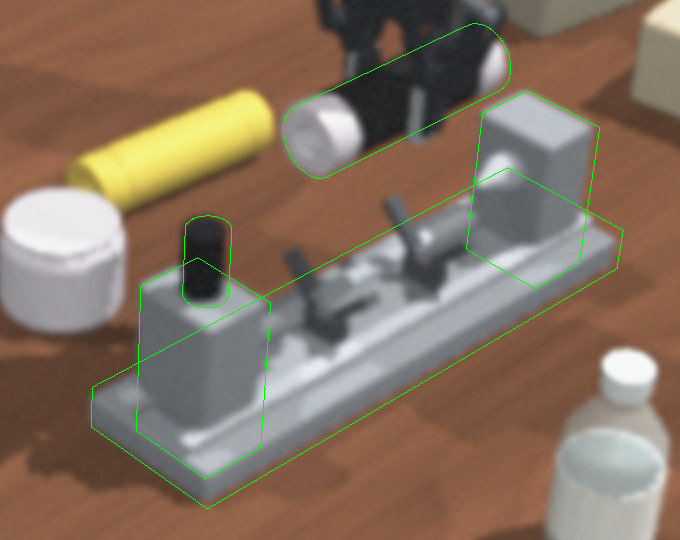

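The tailstock is back (outline at s=0.092 matches the block at about (205,370) in the crop), and the roller is held at its middle above the cradle. Lowering.

Call:
play_rows(
  increments=[
    {"claw":1,"translation":[0.0018,0.0064,0.08],"delta_rot":[0,0,0]},
    {"claw":1,"translation":[0,0,0.12],"delta_rot":[0,0,0]},
    {"claw":1,"translation":[0,0,0.12],"delta_rot":[0,0,0]},
    {"claw":1,"translation":[0,0,0.08],"delta_rot":[0,0,0]},
    {"claw":1,"translation":[0,0,0.05],"delta_rot":[0,0,0]},
    {"claw":1,"translation":[0,0,0.03],"delta_rot":[0,0,0]},
    {"claw":1,"translation":[0,0,0.01],"delta_rot":[0,0,0]},
    {"claw":1,"translation":[0,0,0],"delta_rot":[0,0,0]},
    {"claw":1,"translation":[0,0,0],"delta_rot":[0,0,0]},
  ],
)

```text
t: 14.1
ee_pos: [0.5336, 0.1732, 0.0582]
ee_rot: [[0.05, 0.999, 0.001], [0.999, -0.05, 0.0], [0.0, 0.001, -1.0]]
force: [-0.1, -0.3, -3.5]
width: 0.0423
gripper_force: 62.1
```

Call:
play_rows(
  increments=[
    {"claw":1,"translation":[0,0,0.01],"delta_rot":[0,0,0]},
    {"claw":1,"translation":[0,0,0.01],"delta_rot":[0,0,0]},
    {"claw":1,"translation":[0,0,0.007],"delta_rot":[0,0,0]},
    {"claw":1,"translation":[0,0,0],"delta_rot":[0,0,0]},
    {"claw":1,"translation":[0,0,0],"delta_rot":[0,0,0]},
  ],
)

```text
t: 14.6
ee_pos: [0.5332, 0.1732, 0.053]
ee_rot: [[0.05, 0.999, 0.001], [0.999, -0.05, 0.0], [0.0, 0.001, -1.0]]
force: [-4.4, -0.1, 5.3]
width: 0.0428
gripper_force: 63.0
```

Call:
play_rows(
  increments=[
    {"claw":1,"translation":[0,-0.002,0.005],"delta_rot":[0,0,0]},
    {"claw":1,"translation":[0,0,0],"delta_rot":[0,0,0]},
    {"claw":0.42,"translation":[0,0,0],"delta_rot":[0,0,0]},
    {"claw":0.38,"translation":[0,0,0],"delta_rot":[0,0,0]},
    {"claw":0.3,"translation":[0,0,0],"delta_rot":[0,0,0]},
    {"claw":0,"translation":[0,0,0],"delta_rot":[0,0,0]},
    {"claw":0,"translation":[0,0,0],"delta_rot":[0,0,0]},
    {"claw":0,"translation":[0,0,0],"delta_rot":[0,0,0]},
    {"claw":0,"translation":[0,0,0],"delta_rot":[0,0,0]},
  ],
)

```text
t: 15.5
ee_pos: [0.5328, 0.1731, 0.0509]
ee_rot: [[0.05, 0.999, -0.0], [0.999, -0.05, -0.0], [-0.0, -0.0, -1.0]]
force: [0.5, 0.1, 0.8]
width: 0.0852
gripper_force: 0.0
```

Call:
play_rows(
  increments=[
    {"claw":0,"translation":[0,0,-0.05],"delta_rot":[0,0,0]},
    {"claw":0,"translation":[0,0,-0.1],"delta_rot":[0,0,0]},
    {"claw":0,"translation":[0,0,-0.15],"delta_rot":[0,0,0]},
    {"claw":0,"translation":[0,0,-0.2],"delta_rot":[0,0,0]},
    {"claw":0,"translation":[0,0,-0.2],"delta_rot":[0,0,0]},
    {"claw":0,"translation":[0,0,-0.15],"delta_rot":[0,0,0]},
    {"claw":0,"translation":[0,0,0],"delta_rot":[0,0,-0.0455]},
    {"claw":0,"translation":[0,0,0],"delta_rot":[0,0,-0.0455]},
    {"claw":0,"translation":[0,0,0],"delta_rot":[0,0,-0.0455]},
    {"claw":0,"translation":[0,0,0],"delta_rot":[0,0,-0.0455]},
    {"claw":0,"translation":[0,0,0],"delta_rot":[0,0,-0.0455]},
    {"claw":0,"translation":[0,0,0],"delta_rot":[0,0,-0.0455]},
    {"claw":0,"translation":[0,0,0],"delta_rot":[0,0,-0.0455]},
    {"claw":0,"translation":[0,0,0],"delta_rot":[0,0,-0.0455]},
    {"claw":0,"translation":[0,0,0],"delta_rot":[0,0,-0.0455]},
    {"claw":0,"translation":[0,0,0],"delta_rot":[0,0,-0.0455]},
    {"claw":0,"translation":[0,0,0],"delta_rot":[0,0,-0.0455]},
    {"claw":0,"translation":[0,0,0],"delta_rot":[0,0,0]},
    {"claw":0,"translation":[0,0,0],"delta_rot":[0,0,0]},
  ],
)

```text
t: 17.4
ee_pos: [0.5328, 0.1731, 0.2214]
ee_rot: [[-0.999, 0.053, 0.001], [0.053, 0.999, 0.0], [-0.001, 0.0, -1.0]]
force: [0.1, 0.1, 0.1]
width: 0.0852
gripper_force: 0.0
```

```bash
python3 go.py .5259 .0194 .1135 1.5185; python3 snap.py pics/d.png .092 .5330 .1728 .070 -.052
```

```text
t 17.4 p [0.5328 0.1731 0.2214] yaw 1.5179 tilt [0.0005 0.0002] q [0.31 0.11 0.18 1.64 0.   0.37] w 0.0852 F [0.1 0.1 0.1] 0.0
turn -0.0002 trans [-0.0059 -0.7693  0.5396]
```

View pics/d.png

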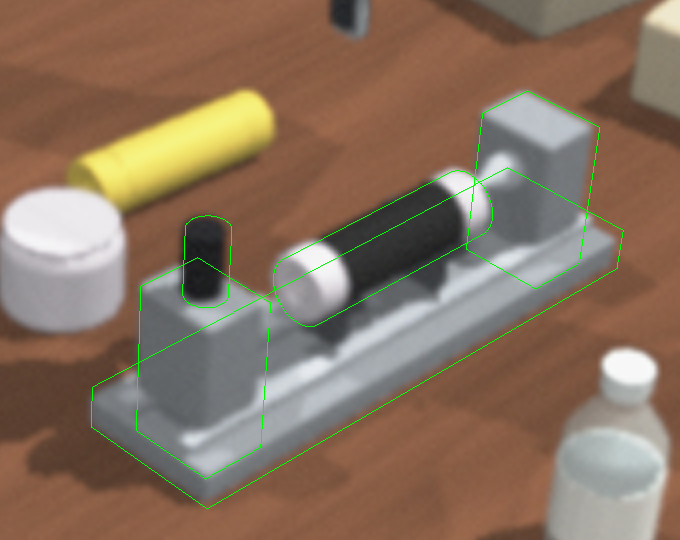

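The roller lies in the cradle with its outline matching (centre about (380,245)), and the knob is at about (205,260). Going to the knob.

Call:
play_rows(
  increments=[
    {"claw":0,"translation":[-0.0012,-0.1539,0],"delta_rot":[0,0,0]},
    {"claw":0,"translation":[-0.0012,-0.1539,0],"delta_rot":[0,0,0]},
    {"claw":0,"translation":[-0.0012,-0.1539,0],"delta_rot":[0,0,0]},
    {"claw":0,"translation":[-0.0012,-0.1539,0],"delta_rot":[0,0,0]},
    {"claw":0,"translation":[-0.0012,-0.1539,0],"delta_rot":[0,0,0]},
    {"claw":0,"translation":[0,0,0],"delta_rot":[0,0,0]},
    {"claw":0,"translation":[0,0,0.15],"delta_rot":[0,0,0]},
    {"claw":0,"translation":[0,0,0.15],"delta_rot":[0,0,0]},
    {"claw":0,"translation":[0,0,0.15],"delta_rot":[0,0,0]},
    {"claw":0,"translation":[0,0,0.07],"delta_rot":[0,0,0]},
    {"claw":1,"translation":[0,0,0],"delta_rot":[0,0,0]},
    {"claw":1,"translation":[0,0,0],"delta_rot":[0,0,0]},
    {"claw":1,"translation":[0,0,0],"delta_rot":[0,0,0]},
    {"claw":1,"translation":[0,0,0],"delta_rot":[0,0,0]},
    {"claw":1,"translation":[0,0,0],"delta_rot":[0,0,0]},
    {"claw":1,"translation":[0,0,0],"delta_rot":[0,0,0]},
    {"claw":1,"translation":[0,0,0],"delta_rot":[0,0,0]},
  ],
)

```text
t: 19.15
ee_pos: [0.5272, 0.0194, 0.1185]
ee_rot: [[-0.999, 0.049, 0.002], [0.049, 0.999, 0.0], [-0.002, 0.0, -1.0]]
force: [-0.6, 0.3, 6.3]
width: 0.0243
gripper_force: 58.6
```

Call:
play_rows(
  increments=[
    {"claw":1,"translation":[0,0.015,0],"delta_rot":[0,0,0]},
    {"claw":1,"translation":[0,0.025,0],"delta_rot":[0,0,0]},
    {"claw":1,"translation":[0,0.025,0],"delta_rot":[0,0,0]},
    {"claw":1,"translation":[0,0.025,0],"delta_rot":[0,0,0]},
    {"claw":1,"translation":[0,0.025,0],"delta_rot":[0,0,0]},
    {"claw":1,"translation":[0,0.025,0],"delta_rot":[0,0,0]},
    {"claw":1,"translation":[0,0.025,0],"delta_rot":[0,0,0]},
    {"claw":1,"translation":[0,0.025,0],"delta_rot":[0,0,0]},
    {"claw":1,"translation":[0,0.025,0],"delta_rot":[0,0,0]},
    {"claw":1,"translation":[0,0.02,0],"delta_rot":[0,0,0]},
    {"claw":1,"translation":[0,0.02,0],"delta_rot":[0,0,0]},
    {"claw":1,"translation":[0,0.015,0],"delta_rot":[0,0,0]},
    {"claw":1,"translation":[0,0,0],"delta_rot":[0,0,0]},
  ],
)

```text
t: 20.45
ee_pos: [0.5298, 0.0727, 0.1185]
ee_rot: [[-0.999, 0.049, 0.003], [0.049, 0.999, -0.001], [-0.003, -0.001, -1.0]]
force: [-0.6, -3.4, 6.0]
width: 0.0247
gripper_force: 58.8
```

Call:
play_rows(
  increments=[
    {"claw":1,"translation":[0,0.012,0],"delta_rot":[0,0,0]},
    {"claw":1,"translation":[0,0.012,0],"delta_rot":[0,0,0]},
    {"claw":1,"translation":[0,0.012,0],"delta_rot":[0,0,0]},
    {"claw":1,"translation":[0,0.012,0],"delta_rot":[0,0,0]},
    {"claw":1,"translation":[0,0.012,0],"delta_rot":[0,0,0]},
    {"claw":1,"translation":[0,0.01,0],"delta_rot":[0,0,0]},
    {"claw":1,"translation":[0,0,0],"delta_rot":[0,0,0]},
  ],
)

```text
t: 21.15
ee_pos: [0.5305, 0.0864, 0.1185]
ee_rot: [[-0.999, 0.05, 0.002], [0.05, 0.999, -0.002], [-0.003, -0.002, -1.0]]
force: [-0.2, -5.0, 6.1]
width: 0.0243
gripper_force: 58.8
```

Call:
play_rows(
  increments=[
    {"claw":1,"translation":[0,0.006,0],"delta_rot":[0,0,0]},
    {"claw":1,"translation":[0,0.006,0],"delta_rot":[0,0,0]},
    {"claw":1,"translation":[0,0.006,0],"delta_rot":[0,0,0]},
    {"claw":1,"translation":[0,0.006,0],"delta_rot":[0,0,0]},
    {"claw":1,"translation":[0,0,0],"delta_rot":[0,0,0]},
  ],
)

```text
t: 21.65
ee_pos: [0.5308, 0.091, 0.1185]
ee_rot: [[-0.999, 0.05, 0.003], [0.05, 0.999, -0.002], [-0.003, -0.002, -1.0]]
force: [-0.4, -6.5, 6.7]
width: 0.0245
gripper_force: 58.9
```

Call:
play_rows(
  increments=[
    {"claw":1,"translation":[0,0.006,0],"delta_rot":[0,0,0]},
    {"claw":1,"translation":[0,0.006,0],"delta_rot":[0,0,0]},
    {"claw":1,"translation":[0,0.006,0],"delta_rot":[0,0,0]},
    {"claw":1,"translation":[0,0,0],"delta_rot":[0,0,0]},
    {"claw":1,"translation":[0,0,0],"delta_rot":[0,0,0]},
  ],
)

```text
t: 22.15
ee_pos: [0.5309, 0.0939, 0.1185]
ee_rot: [[-0.999, 0.05, 0.002], [0.05, 0.999, -0.003], [-0.003, -0.003, -1.0]]
force: [-0.0, -10.1, 6.5]
width: 0.0245
gripper_force: 59.0
```

Call:
play_rows(
  increments=[
    {"claw":1,"translation":[0,0.006,0],"delta_rot":[0,0,0]},
    {"claw":1,"translation":[0,0.006,0],"delta_rot":[0,0,0]},
    {"claw":1,"translation":[0,0,0],"delta_rot":[0,0,0]},
    {"claw":1,"translation":[0,0,0],"delta_rot":[0,0,0]},
  ],
)

```text
t: 22.55
ee_pos: [0.5309, 0.0946, 0.1184]
ee_rot: [[-0.999, 0.051, 0.002], [0.051, 0.999, -0.006], [-0.003, -0.006, -1.0]]
force: [-0.6, -21.3, 7.0]
width: 0.0249
gripper_force: 59.4
```

Call:
play_rows(
  increments=[
    {"claw":1,"translation":[0,0.008,0],"delta_rot":[0,0,0]},
    {"claw":1,"translation":[0,0.008,0],"delta_rot":[0,0,0]},
    {"claw":1,"translation":[0,0,0],"delta_rot":[0,0,0]},
    {"claw":1,"translation":[0,0,0],"delta_rot":[0,0,0]},
  ],
)

```text
t: 22.95
ee_pos: [0.531, 0.0953, 0.1185]
ee_rot: [[-0.999, 0.053, 0.002], [0.053, 0.999, -0.011], [-0.003, -0.011, -1.0]]
force: [-2.1, -36.6, 9.2]
width: 0.0245
gripper_force: 60.4
```

Call:
play_rows(
  increments=[
    {"claw":0,"translation":[0,0,0],"delta_rot":[0,0,0]},
    {"claw":0,"translation":[0,0,0],"delta_rot":[0,0,0]},
    {"claw":0,"translation":[0,0,0],"delta_rot":[0,0,0]},
    {"claw":0,"translation":[0,0,0],"delta_rot":[0,0,0]},
    {"claw":0,"translation":[0,0,0],"delta_rot":[0,0,0]},
    {"claw":0,"translation":[0,0,-0.1],"delta_rot":[0,0,0]},
    {"claw":0,"translation":[0,0,-0.2],"delta_rot":[0,0,0]},
    {"claw":0,"translation":[0,0,-0.2],"delta_rot":[0,0,0]},
    {"claw":0,"translation":[0,0,-0.2],"delta_rot":[0,0,0]},
    {"claw":0,"translation":[0.2,0,-0.1],"delta_rot":[0,0,0]},
    {"claw":0,"translation":[0.2,0,0],"delta_rot":[0,0,0]},
    {"claw":0,"translation":[0.2,0,0],"delta_rot":[0,0,0]},
    {"claw":0,"translation":[0.2,0,0],"delta_rot":[0,0,0]},
    {"claw":0,"translation":[0,0,0],"delta_rot":[0,0,0]},
    {"claw":0,"translation":[0,0,0],"delta_rot":[0,0,0]},
  ],
)

```text
t: 24.45
ee_pos: [0.3704, 0.1093, 0.2775]
ee_rot: [[-0.999, 0.048, 0.002], [0.048, 0.999, 0.001], [-0.002, 0.001, -1.0]]
force: [0.2, -0.2, 1.0]
width: 0.0855
gripper_force: 0.0
```

```bash
python3 snap.py pics/e.png .018 .5346 .2028 .075 -.052; python3 - <<'E'
from plant import bot
from fit import *
import pickle
np.set_printoptions(precision=4,suppress=True)
F0,M0=pickle.load(open("fm.pkl","rb"))
V={c:[] for c in("scene","top")}
for c,tgt in(("scene",(425,212)),("top",(190,212))):
    f=bot.grab_frame(c)
    for d in bot.cut_out(c,"long_roller"):
        b=d["bbox"]
        if np.hypot((b[0]+b[2])/2-tgt[0],(b[1]+b[3])/2-tgt[1])<20: V[c]=(f,d["region"]); print(c,np.round(b),d["conf"]); break
v=[x for x in V.values() if len(x)]
if len(v)==2: print(fit(roller(.15),v,[.5346,.2028,.075,-.052],[.01,.01,.01,.05]))
E
```

```text
scene [406. 187. 454. 222.] 0.66
```

View pics/e.png

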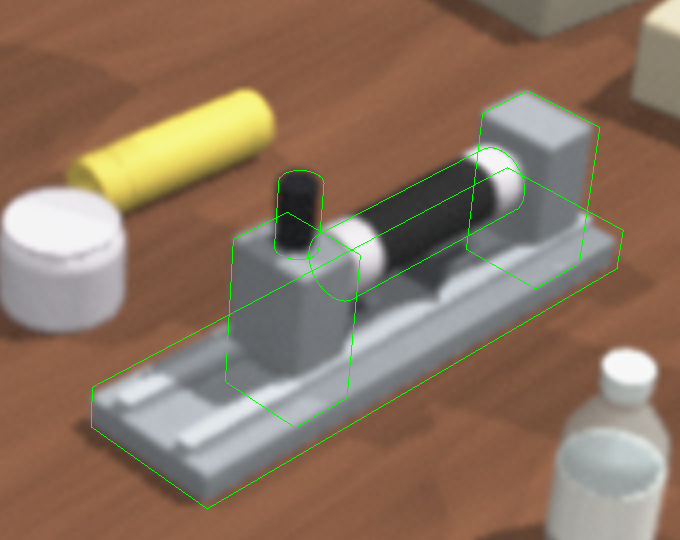

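The roller and tailstock outlines for the mounted state (s=0.018) match the picture: head end at about (495,180), knob at about (297,215) in the crop. The hard stop at 37 N agrees with both cones being seated.

```bash
python3 -c "
from plant import bot
print(bot.sign_off())"
```

```text
the job is handed in; nothing more can be done
None
```

The long roller is mounted between the two cones and the job is handed in; the push ended at a firm stop (37 N) with the tailstock near 0.018, and the final scene-camera picture matches the mounted position, but no verdict came back and the final top-camera measurement did not work.

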